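# Change over two dish warmers

### The job

First push the orange-lipped tray fully home into its dish warmer; only then hook a fingertip behind the blue lip and draw the blue tray fully out to its stop. Do not pinch the lips between the fingers or touch the petri dishes with the fingers, and leave everything else on the worktop where it is.

Things in the scene. Friction and masses are not known exactly. Their poses are not given: they have to be found in the camera images.
- orange_warmer: Low white dish warmer with its colour band, orange, on its roof, fixed to the worktop. Housing 150 mm deep (its x), 124 mm wide (its y), 56 mm tall; origin at the centre of its underside; the tray comes out along its -x, z is up; front face at x = -75 mm. Two flat runners, 6 mm high, reach out in front to x = -222 mm. It may stand left or right of the blue one.
- orange_tray (a joint): How far the tray with the orange lip is drawn out of its warmer, in m: 0 fully home, 0.080 fully out against its stop; sliding takes about 2 N plus 6 N per m/s, and it stays where it is left. It starts 45 to 70 mm out.
- orange_lip (a point): Middle of the top edge of the upright orange lip at the front end of the tray, 42 mm above the worktop; moves with the tray; axes as the warmer's. The lip is 94 mm wide, 10 mm thick (5 mm to either side of this point) and rises 28 mm above the tray floor, whose top is 14 mm above the worktop. 
- orange_lip_back: The back half (5 mm) of the orange lip's thickness, whose face looks at the housing; origin and axes: those of the warmer, shifted along with the tray. With the tray home a 45 mm gap, open above, lies between this face and the housing; it grows as the tray comes out. Side rims of the tray stand 23 mm above the worktop, 88 mm apart inside.
- orange_lip_front: The front half (5 mm) of the orange lip's thickness, whose face looks away from the housing; origin and axes as for the back half.
- orange_dish: Clear petri dish clipped into the orange tray (does not come off), 61 mm across, 13 mm high, its top 28 mm above the worktop, origin at the centre of its underside, 89 mm behind the lip's middle; it is under the roof while the tray is home.
- blue_warmer: Low white dish warmer with its colour band, blue, on its roof, fixed to the worktop. Housing 150 mm deep (its x), 124 mm wide (its y), 56 mm tall; origin at the centre of its underside; the tray comes out along its -x, z is up; front face at x = -75 mm. Two flat runners, 6 mm high, reach out in front to x = -222 mm. It may stand left or right of the orange one.
- blue_tray (a joint): How far the tray with the blue lip is drawn out of its warmer, in m: 0 fully home, 0.080 fully out against its stop; sliding takes about 2 N plus 6 N per m/s, and it stays where it is left. It starts 0 to 12 mm out.
- blue_lip (a point): Middle of the top edge of the upright blue lip at the front end of the tray, 42 mm above the worktop; moves with the tray; axes as the warmer's. The lip is 94 mm wide, 10 mm thick (5 mm to either side of this point) and rises 28 mm above the tray floor, whose top is 14 mm above the worktop. 
- blue_lip_back: The back half (5 mm) of the blue lip's thickness, whose face looks at the housing; origin and axes: those of the warmer, shifted along with the tray. With the tray home a 45 mm gap, open above, lies between this face and the housing; it grows as the tray comes out. Side rims of the tray stand 23 mm above the worktop, 88 mm apart inside.
- blue_lip_front: The front half (5 mm) of the blue lip's thickness, whose face looks away from the housing; origin and axes as for the back half.
- blue_dish: Clear petri dish clipped into the blue tray (does not come off), 61 mm across, 13 mm high, its top 28 mm above the worktop, origin at the centre of its underside, 89 mm behind the lip's middle; it is under the roof while the tray is home.
- marker_2: white marker pen with a red cap, 132 mm long, 18 mm thick, lying across in front of the warmers; loose, to be left alone; origin at the centre of its underside.
- sample_jar_0: white jar with a white cap, 60 mm across, 85 mm tall, standing between the two warmers; loose, to be left alone; origin at the centre of its underside.
- clamp_fitting: flat grey ring clamp, 55x67x12 mm, lying left of the left tray; loose, to be left alone; origin at the centre of its underside.
- syringe: white syringe, 148 mm long, 34 mm wide, 21 mm high, lying left of the left warmer; loose, to be left alone; origin at the centre of its underside.

How it is judged:
By the outcome, as a careful person would: the job done as asked, in the order asked, and still so for the second after the job is handed in, with the robot touching nothing.
It also fails if it takes over 42 s, if anything falls off the work surface, if the arm or the gripper's body presses on something with over 40 N, if the wrist force passes 120 N, or if a joint passes its speed limit or range.

### The arm

A 7-joint arm with a two-finger parallel gripper is mounted at the origin on a cart in front of the work surface, level with it; the furniture and walls round the work are solid. World frame = base frame: x ahead of the robot, y to its left, z up, the work surface at z = 0. Lengths are in m, angles in rad, forces in N, time in s.
With the tool pointing down it reaches from about 0.35 to 0.9 m from the base axis. Payload 8.1 kg.
Tool frame: the origin (TCP) lies at the very end of the fingers, on their centre line; the grasp point (between the pads) lies 19 mm behind it; z points along the fingers, y is the line along which they close (so a half turn about z gives the same grasp; the last joint's range is limited). The gripper opens to 92 mm and grips with 3 to 60 N. Pads are 19 mm wide; open, the fingers measure 130 mm over their backs; the gripper's body (75 mm by 190 mm) begins 47 mm behind the grasp point.
Start: joints at [1.007, 0.434, 0.025, 1.573, -0.012, 1.134, -0.075], TCP at [0.278, -0.56, 0.227] pointing down, gripper open.
Joint ranges: [-2.62, 2.62], [-0.44, 2.09], [-1.27, 1.32], [0.08, 2.57], [-1.32, 4.46], [0.12, 2], [-2.74, 2.74]. Speed limits (rad/s): [2.22, 2.22, 3.01, 3.01, 3.14, 3.14, 3.14].

### API

Orientations are given as a rotation vector (axis times angle).
In Python, from cell import arm gives the robot as it stands.
- The arm moves only by the tool jog_arm, never from a script. Its argument "rows" is a list of rows, each a list of 3 entries, a list of its own where there are three numbers: the shift along the world's x, y, z in cm, then the turn, a rotation vector about the world's x, y, z in degrees, then the opening, from 0 (shut) to 1 (fully open). A call has 1 to 8 rows; each row is the pose to reach, as a shift and turn from the pose commanded when the call began; what a row does not reach only later rows make up. A row lasts 1/8 s, in which the tool goes at most 62.5 mm and 10.7 degrees, less where a joint would pass 70% of its speed; a pose out of reach is approached as far as the arm can. A call with a gripper value outside its range is refused whole. The fingers move at their own pace and stop on an object; "newtons" is the grip in N (left out, the last holds). Time passes only in rows, so rows that repeat a pose let the fingers close. It gives the time, the measured TCP pose, the force, the opening and the grip force at its end, in the units of the state.
- arm.observe(): the state, without advancing time (a new reading comes with each control period).
- arm.get_image(name): name is "side" or "top"; returns a dict with "img" (480x640x3 uint8, red, green, blue), "depth" (480x640 float32, m along the optical axis (not along the pixel's ray), 0 where there is no reading), "fx", "fy", "cx", "cy" (pixels), "rvec" (rotation vector, rad) and "tvec" (3), from world to camera coordinates, as OpenCV has them. Camera axes: x right, y down, z forward; pixel columns grow to the right and rows downward; lengths in m; the calibration is good to about 2 mm. A picture is of the moment at which its call begins.
- arm.sign_off(): hands the job in; it is judged then, once.
The state is a dict: "clock": time; "joints": joint angles; "dq": joint speeds; "joint_efforts": joint torques, N m; "position": TCP position; "ee_rot": TCP orientation; "force": force on the tool from outside, world axes, zero at the start; "ft_torque": the same for the moment, N m; "width": opening from 0.0 (shut) to 1.0 (fully open); "gripper_force": force on a finger pad.
Only numpy, scipy, OpenCV 4.12 (cv2) and the standard library are available. Lean on these libraries where they do the work, as an engineer would, in place of code of your own. Each camera call takes 0.05 s, during which the arm holds its last target. There are 200 camera calls.

## Working session

There is one attempt and no reset: what is moved stays moved. The work goes in short steps, Python scripts to look and compute and a tool call to move; the robot and the scene stay as the last step left them, time stands still between calls to the robot, and variables do not carry over. Pictures are saved under pics/ and viewed, at most 10 in all, crops included, and the job is handed in when it is done.

Besides the shell and the picture viewer there is one more tool, called after "Request:" as a command line: name --argument value ..., lists and objects as JSON in quotes. jog_arm: Moves the arm, as the interface text tells. Its arguments: {"type":"object","properties":{"rows":{"type":"array","items":{"type":"array"}},"newtons":{"type":"number"}},"required":["rows"]}

```bash
mkdir -p pics; cat > h.py <<'E'
import numpy as np, cv2
from cell import arm
def pts(d):
    """world xyz for every pixel from depth"""
    v,u=np.mgrid[0:480,0:640]; z=d['depth']
    c=np.stack([(u-d['cx'])/d['fx']*z,(v-d['cy'])/d['fy']*z,z],-1)
    R=cv2.Rodrigues(np.array(d['rvec'],float))[0]
    return (c-np.array(d['tvec']).ravel())@R
def save(d,n): cv2.imwrite('pics/'+n,d['img'][:,:,::-1])
E
python3 - <<'E'
from h import *
np.set_printoptions(precision=3,suppress=True)
for n in('top','side'):
    d=arm.get_image(n); save(d,n+'0.png'); np.savez(n+'0.npz',**d)
    P=pts(d); hsv=cv2.cvtColor(d['img'],cv2.COLOR_RGB2HSV)
    for c,lo,hi in(('orange',(5,120,80),(22,255,255)),('blue',(95,120,60),(125,255,255))):
        m=cv2.inRange(hsv,lo,hi); k,l,s,ce=cv2.connectedComponentsWithStats(m)
        for i in range(1,k):
            if s[i,4]>60:
                q=P[(l==i)&(d['depth']>0)]; print(n,c,s[i],ce[i],np.median(q,0),cv2.minAreaRect(q[:,:2].astype(np.float32)))
s=arm.observe(); print(s['clock'],s['position'],s['ee_rot'],s['width'])
E
```

```text
top orange [ 10 123  69  50 171] [ 40.977 154.731] [0.885 0.26  0.012] ((0.8992778062820435, 0.24782279133796692), (0.015043796971440315, 0.14882507920265198), 31.79734230041504)
top orange [418 160  53  26 804] [444.296 172.195] [ 0.653 -0.432  0.057] ((0.6531668305397034, -0.43208450078964233), (0.08925920724868774, 0.031328532844781876), 61.43550491333008)
top orange [533 265  52  41 485] [557.544 285.903] [ 0.419 -0.565  0.018] ((0.4202601909637451, -0.5671522617340088), (0.02923646755516529, 0.09844566881656647), 17.241762161254883)
top orange [389 300  57  18 329] [416.954 308.623] [ 0.439 -0.317  0.042] ((0.4387481212615967, -0.3177793323993683), (0.0934852734208107, 0.009953159838914871), 62.10874938964844)
top blue [ 235   58   64   43 1763] [265.69   77.063] [ 0.927 -0.175  0.041] ((0.9296852350234985, -0.17704200744628906), (0.07474419474601746, 0.10430135577917099), 12.053059577941895)
top blue [233 146  52  21 781] [258.832 155.89 ] [ 0.765 -0.128  0.057] ((0.76482754945755, -0.12750643491744995), (0.08950964361429214, 0.03165803104639053), 68.10252380371094)
top blue [2
[... 819 characters left out ...]
995773434639), (0.09022728353738785, 0.012442238628864288), 67.42399597167969)
side blue [340 304  61  19 750] [370.429 312.813] [ 0.767 -0.13   0.057] ((0.766229510307312, -0.1298978626728058), (0.08770502358675003, 0.029951488599181175), 67.3737564086914)
side blue [ 471  354   45   44 1062] [490.814 376.188] [ 1.006 -0.079  0.171] ((0.9993818402290344, -0.07168382406234741), (0.041962385177612305, 0.04010148346424103), 50.23447799682617)
side blue [ 319  386   99   74 4240] [366.869 421.853] [ 0.938 -0.183  0.04 ] ((0.9331510066986084, -0.18084922432899475), (0.06964992731809616, 0.10468076914548874), 11.617474555969238)
0.1 [ 0.278 -0.559  0.226] [-3.057 -0.717  0.001] 0.9992145700676895
```

View pics/top0.png

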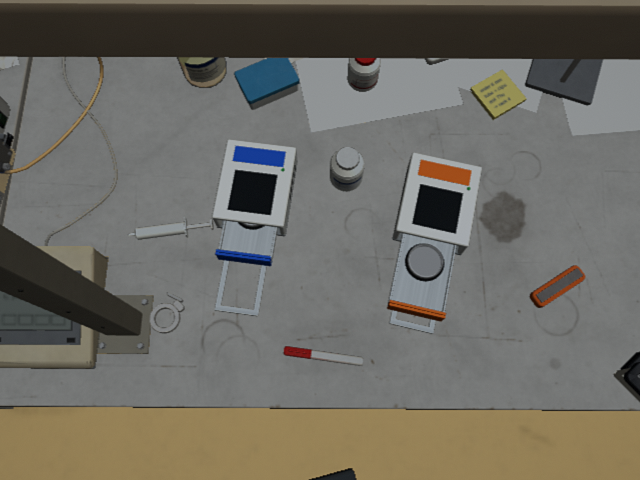

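View pics/side0.png

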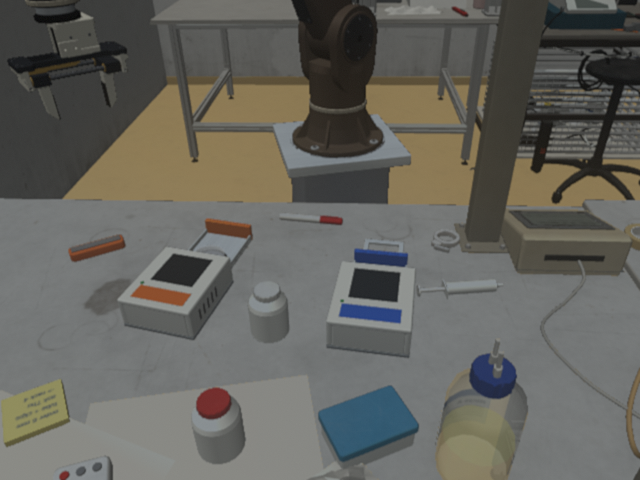

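The top view shows the orange lip at px (417,308) on the right, drawn well out, and the blue lip at (243,255) on the left. The jar is at (347,165) between the warmers, and the marker at (323,355) in front. The side view agrees with this. The warmer yaws come out at about -28° for orange and -22° for blue. First I'll move in front of the orange lip with the fingers shut and the tool y along the lip.

Request:
jog_arm --rows '[[[2,4,0],[0,0,-9],0],[[4,8,0],[0,0,-18],0],[[6,12.5,0],[0,0,-27],0],[[8,17,0],[0,0,-36],0],[[10,21.5,0],[0,0,-45],0],[[12.2,26.1,-4],[0,0,-54.4],0],[[12.2,26.1,-9],[0,0,-54.4],0],[[12.2,26.1,-12],[0,0,-54.4],0]]' --newtons 10

```text
clock: 1.1
position: [0.3993, -0.2971, 0.1046]
ee_rot: [-3.048, 0.757, 0.004]
force: [-0.3, -0.1, 0.1]
width: 0.177
gripper_force: 0.0
```

```bash
python3 - <<'E'
from h import *
np.set_printoptions(precision=3,suppress=True)
d=arm.get_image('top');s=arm.observe()
save({'img':cv2.resize(d['img'][200:400,280:560],None,fx=2.5,fy=2.5)},'top1.png')
print(s['clock'],s['position'],s['ee_rot'],s['width'],s['force'])
E
```

```text
1.15 [ 0.398 -0.297  0.102] [-3.047  0.757  0.01 ] 0.13569951378111061 [-1.486  0.77  -1.87 ]
```

View pics/top1.png

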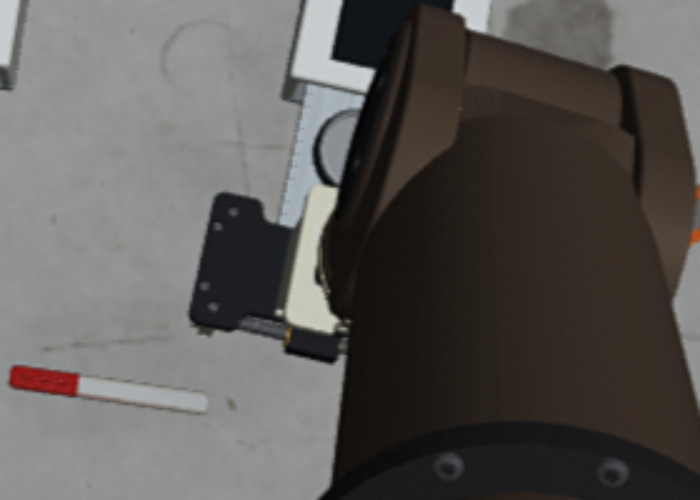

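The gripper is in front of the orange lip, and the marker is clear of it at left (110,390 in the crop). Next: descend and push.

Request:
jog_arm --rows '[[[0,0,-3],[0,0,0],0],[[0,0,-6],[0,0,0],0],[[0,0,-7.4],[0,0,0],0],[[1.3,-0.7,-7.4],[0,0,0],0],[[2.6,-1.4,-7.4],[0,0,0],0],[[3.9,-2.1,-7.4],[0,0,0],0],[[5.3,-2.8,-7.4],[0,0,0],0],[[6.6,-3.5,-7.4],[0,0,0],0]]'

```text
clock: 2.15
position: [0.4669, -0.3346, 0.0333]
ee_rot: [3.048, -0.76, 0.001]
force: [-2.0, -0.1, 2.6]
width: 0.006
gripper_force: 1.3
```

Request:
jog_arm --rows '[[[0.4,-0.2,0],[0,0,0],0],[[0.8,-0.4,0],[0,0,0],0],[[1.1,-0.6,0],[0,0,0],0],[[1.4,-0.75,0],[0,0,0],0],[[1.4,-0.75,0],[0,0,0],0]]'

```text
clock: 2.78
position: [0.4804, -0.3414, 0.0328]
ee_rot: [3.048, -0.76, 0.001]
force: [-0.6, 0.3, -0.8]
width: 0.011
gripper_force: 0.1
```

```bash
python3 - <<'E'
from h import *
np.set_printoptions(precision=3,suppress=True)
for n in('top','side'):
    d=arm.get_image(n);save(d,n+'2.png')
    P=pts(d); hsv=cv2.cvtColor(d['img'],cv2.COLOR_RGB2HSV)
    m=cv2.inRange(hsv,(5,120,80),(22,255,255)); k,l,s,ce=cv2.connectedComponentsWithStats(m)
    for i in range(1,k):
        if s[i,4]>60:
            q=P[(l==i)&(d['depth']>0)]; print(n,s[i],np.median(q,0),cv2.minAreaRect(q[:,:2].astype(np.float32)))
s=arm.observe()
print(s['clock'],s['position'],s['ee_rot'],s['width'],s['force'])
# how far each tray is out, from start image: front edge of housing roof vs lip along the warmer axis
d=dict(np.load('top0.npz')); P=pts(d)
for nm,lip,yaw in(('orange',(.4387,-.3178),-27.9),('blue',(.6005,-.061),-22.2)):
    a=np.radians(yaw); r=P[...,:2]-lip; X=r@[np.cos(a),np.sin(a)]; Y=r@[-np.sin(a),np.cos(a)]
    m=(abs(P[...,2]-.056)<.004)&(abs(Y)<.05)&(X>.02)&(X<.3)
    print(nm,np.percentile(X[m],[1,5,99]),'out=',np.percentile(X[m],1)-.05)
E
```

```text
top [ 11 141  50  32  82] [0.876 0.277 0.014] ((0.8835965394973755, 0.2654854655265808), (0.012703368440270424, 0.1006293073296547), 27.626258850097656)
top [418 160  20  18 256] [ 0.668 -0.405  0.057] ((0.609210193157196, -0.35596132278442383), (0.02957231178879738, 0.18559077382087708), 50.382713317871094)
top [565 265  20  23 136] [ 0.424 -0.6    0.018] ((0.3887801766395569, -0.4599825441837311), (0.029143201187253, 0.3219207227230072), 16.510936737060547)
side [ 69 235  55  26 482] [ 0.435 -0.568  0.013] ((0.42829805612564087, -0.5684803128242493), (0.024097220972180367, 0.09652065485715866), 16.3808536529541)
side [190 236  48  20 612] [ 0.5   -0.35   0.032] ((0.49710601568222046, -0.34946438670158386), (0.09196034073829651, 0.012545366771519184), 61.93694305419922)
side [132 285  58  21 648] [ 0.656 -0.434  0.057] ((0.6545230150222778, -0.4345172941684723), (0.08946418017148972, 0.03139609843492508), 61.63713836669922)
2.875 [ 0.48  -0.341  0.033] [ 3.048 -0.76   0.001] 0.004787710837579382 [ 0.786  0.379 -0.936]
orange [0.121 0.126 0.268] out= 0.0708603107116784
blue [0.055 0.06  0.202] out= 0.005033556708218687
```

The tray has moved about 62 mm, leaving roughly 6 mm. I'll lower slightly and ease it home against the stop.

Request:
jog_arm --rows '[[[0,0,-0.5],[0,0,0],0],[[0.2,-0.1,-0.5],[0,0,0],0],[[0.35,-0.2,-0.5],[0,0,0],0],[[0.5,-0.27,-0.5],[0,0,0],0],[[0.6,-0.32,-0.5],[0,0,0],0],[[0.6,-0.32,-0.5],[0,0,0],0]]'

```text
clock: 3.62
position: [0.486, -0.3446, 0.0278]
ee_rot: [3.048, -0.76, 0.0]
force: [-1.9, 0.6, -0.5]
width: 0.009
gripper_force: 0.8
```

Request:
jog_arm --rows '[[[0.1,-0.05,0],[0,0,0],0],[[0.2,-0.1,0],[0,0,0],0],[[0.2,-0.1,0],[0,0,0],0]]'

```text
clock: 4.0
position: [0.4866, -0.3449, 0.0277]
ee_rot: [-3.047, 0.76, 0.004]
force: [-6.3, 3.0, 4.1]
width: 0.007
gripper_force: 3.7
```

Request:
jog_arm --rows '[[[0.1,-0.05,0],[0,0,0],0],[[0.2,-0.1,0],[0,0,0],0],[[0.3,-0.15,0],[0,0,0],0],[[0.3,-0.15,0],[0,0,0],0]]'

```text
clock: 4.5
position: [0.4866, -0.3449, 0.0275]
ee_rot: [-3.046, 0.76, 0.013]
force: [-16.1, 9.1, 16.0]
width: 0.005
gripper_force: 9.2
```

The stop is reached: 18 N and no further motion. Now I'll back off, lift and move to above the blue gap.

Request:
jog_arm --rows '[[[-1.2,0.6,0],[0,0,0],0],[[-3,1.6,0],[0,0,0],0],[[-3,1.6,5],[0,0,0],0],[[-3,1.6,11],[0,0,0],0],[[-2,7,13],[0,0,6],0],[[1,12,13],[0,0,6],0],[[4,17,13],[0,0,6],0],[[5,21,13],[0,0,6],0]]'

```text
clock: 5.5
position: [0.5434, -0.1343, 0.1584]
ee_rot: [-3.084, 0.596, -0.006]
force: [0.0, 0.6, 0.2]
width: 0.006
gripper_force: 0.0
```

```bash
python3 - <<'E'
from h import *
np.set_printoptions(precision=3,suppress=True)
for n in('top','side'):
    d=arm.get_image(n);save(d,n+'3.png')
    P=pts(d); hsv=cv2.cvtColor(d['img'],cv2.COLOR_RGB2HSV)
    for c,lo,hi in(('orange',(5,120,80),(22,255,255)),('blue',(95,120,60),(125,255,255))):
        m=cv2.inRange(hsv,lo,hi); k,l,s,ce=cv2.connectedComponentsWithStats(m)
        for i in range(1,k):
            if s[i,4]>60:
                q=P[(l==i)&(d['depth']>0)]; print(n,c,s[i],np.median(q,0),cv2.minAreaRect(q[:,:2].astype(np.float32)))
s=arm.observe()
print(s['clock'],s['position'],s['ee_rot'],s['force'])
E
```

```text
top orange [418 160  53  26 794] [ 0.653 -0.432  0.057] ((0.6538233160972595, -0.43180692195892334), (0.08845864236354828, 0.03129471465945244), 61.47515106201172)
top orange [397 260  56  18 348] [ 0.5   -0.35   0.042] ((0.5007423758506775, -0.3504470884799957), (0.09284054487943649, 0.01154102198779583), 62.00337219238281)
top orange [532 265  53  42 493] [ 0.419 -0.563  0.018] ((0.42052048444747925, -0.5675957202911377), (0.02908881939947605, 0.10038203001022339), 17.14033317565918)
top blue [ 235   58   64   37 1728] [ 0.928 -0.179  0.041] ((0.7730994820594788, -0.1814427375793457), (0.38608047366142273, 0.11124920099973679), 1.6612739562988281)
side orange [ 69 235  54  26 479] [ 0.435 -0.568  0.013] ((0.42739811539649963, -0.5689327120780945), (0.02712218090891838, 0.09642523527145386), 17.186697006225586)
side orange [188 238  48  20 538] [ 0.506 -0.353  0.034] ((0.5040720701217651, -0.3529638648033142), (0.09262718260288239, 0.012553286738693714), 61.33460998535156)
side orange [132 285  58  21 647] [ 0.656 -0.434  0.057] ((0.6553146243095398, -0.4336391091346741), (0.08782733231782913, 0.030092792585492134), 60.36884689331055)
side blue [355 249  52  17 629] [ 0.606 -0.064  0.034] ((0.6039539575576782, -0.06345860660076141), (0.09027841687202454, 0.01202300749719143), 66.71248626708984)
side blue [340 304  61  19 748] [ 0.767 -0.129  0.057] ((0.7665369510650635, -0.12997639179229736), (0.08787380158901215, 0.030907290056347847), 67.87810516357422)
side blue [ 471  354   45   44 1050] [ 1.005 -0.079  0.171] ((0.9994757771492004, -0.07188275456428528), (0.04184774309396744, 0.039839066565036774), 45.362239837646484)
side blue [ 319  387   99   73 4218] [ 0.938 -0.183  0.04 ] ((0.9333099126815796, -0.18084096908569336), (0.06950144469738007, 0.10432396829128265), 11.126733779907227)
5.6 [ 0.543 -0.131  0.158] [-3.083  0.586 -0.004] [-0.255 -0.588 -0.412]
```

View pics/side3.png

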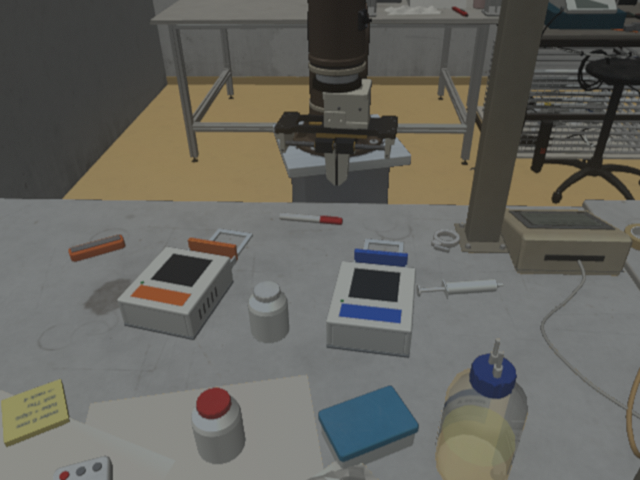

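The side view shows the orange lip home at (213,248) and the blue lip untouched at (380,257). The lip-to-band distance of 173 mm confirms orange is home. Next I'll go above the blue gap.

Request:
jog_arm --rows '[[[4,3,0],[0,0,0],0],[[8.4,5.9,0],[0,0,0],0],[[8.4,5.9,-4],[0,0,0],0],[[8.4,5.9,-8],[0,0,0],0],[[8.4,5.9,-8],[0,0,0],0]]'

```text
clock: 6.22
position: [0.6229, -0.0785, 0.0753]
ee_rot: [3.083, -0.6, -0.008]
force: [0.2, 0.5, 0.1]
width: 0.005
gripper_force: 0.0
```

```bash
python3 - <<'E'
from h import *
d=arm.get_image('side');s=arm.observe()
save({'img':cv2.resize(d['img'][160:360,260:500],None,fx=3,fy=3)},'side4.png')
print(s['clock'],s['position'],s['ee_rot'],s['force'])
E
```

```text
6.275 [ 0.62440613 -0.07864375  0.07745479] [ 3.08319950e+00 -6.00335164e-01 -2.12015919e-03] [-0.28354059  0.15606549  0.15818351]
```

View pics/side4.png

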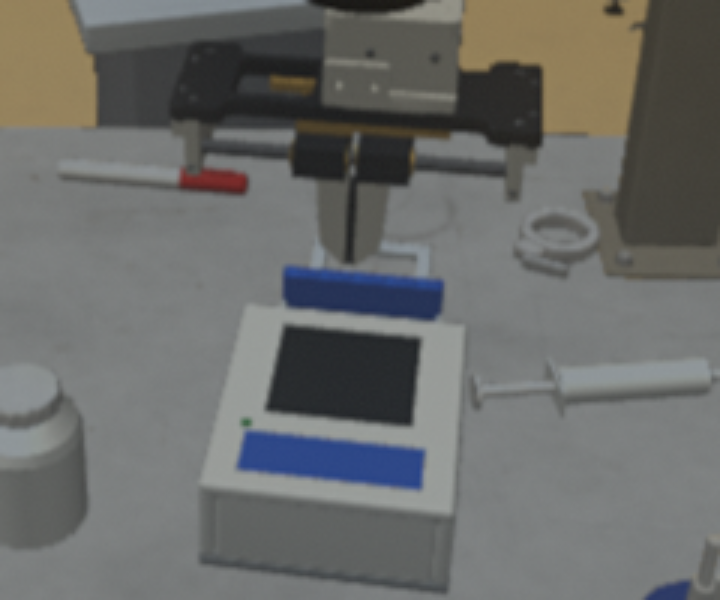

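The crop shows the shut fingertips ending at (350,262), near the lip's top edge at (360,275). I'll check by projection that they're behind the lip.

```bash
python3 - <<'E'
from h import *
np.set_printoptions(precision=3,suppress=True)
d=arm.get_image('side');P=pts(d);s=arm.observe()
pr=lambda p:cv2.projectPoints(np.array([p],float),np.array(d['rvec'],float),np.array(d['tvec'],float),np.array([[d['fx'],0,d['cx']],[0,d['fy'],d['cy']],[0,0,1.]]),None)[0].ravel()
print(s['position'],pr(s['position']),pr((.6005,-.061,.042)))
for v in range(222,262,4): print(v,P[v,372],P[v,382])
E
```

```text
[ 0.626 -0.079  0.079] [376.601 242.92 ] [381.258 251.113]
222 [ 0.632 -0.091  0.126] [ 0.638 -0.075  0.127]
226 [ 0.632 -0.09   0.118] [ 0.639 -0.075  0.12 ]
230 [ 0.635 -0.091  0.112] [ 0.639 -0.075  0.113]
234 [ 0.635 -0.09   0.105] [ 0.635 -0.073  0.102]
238 [ 0.631 -0.089  0.094] [ 0.64  -0.075  0.098]
242 [ 0.633 -0.089  0.087] [ 0.64  -0.074  0.09 ]
246 [ 0.524 -0.054  0.   ] [ 0.527 -0.035 -0.001]
250 [ 0.592 -0.076  0.041] [ 0.542 -0.04   0.001]
254 [ 0.6   -0.078  0.038] [ 0.608 -0.062  0.041]
258 [ 0.602 -0.078  0.031] [ 0.607 -0.061  0.031]
```

The fingers are in the gap: their back face is at x≈0.637, against 0.600 for the lip. I'll descend, then draw.

Request:
jog_arm --rows '[[[0,0.6,-2],[0,0,0],0],[[0,0.6,-4],[0,0,0],0],[[0,0.6,-5.1],[0,0,0],0],[[0,0.6,-5.1],[0,0,0],0],[[-0.5,0.8,-5.1],[0,0,0],0],[[-0.9,1.0,-5.1],[0,0,0],0],[[-1.4,1.2,-5.1],[0,0,0],0],[[-1.9,1.4,-5.1],[0,0,0],0]]'

```text
clock: 7.32
position: [0.6064, -0.064, 0.0273]
ee_rot: [-3.084, 0.6, -0.003]
force: [2.1, -0.3, 1.6]
width: 0.005
gripper_force: 1.1
```

Request:
jog_arm --rows '[[[-0.7,0.3,0],[0,0,0],0],[[-1.4,0.6,0],[0,0,0],0],[[-2.1,0.85,0],[0,0,0],0],[[-2.8,1.15,0],[0,0,0],0],[[-3.5,1.4,0],[0,0,0],0],[[-4.2,1.7,0],[0,0,0],0],[[-4.9,2.0,0],[0,0,0],0],[[-5.5,2.25,0],[0,0,0],0]]'

```text
clock: 8.32
position: [0.5504, -0.0413, 0.0267]
ee_rot: [3.084, -0.599, -0.0]
force: [2.5, 0.2, 0.2]
width: 0.007
gripper_force: 1.1
```

Request:
jog_arm --rows '[[[-0.2,0.1,0],[0,0,0],0],[[-0.4,0.15,0],[0,0,0],0],[[-0.6,0.25,0],[0,0,0],0],[[-0.8,0.3,0],[0,0,0],0],[[-0.8,0.3,0],[0,0,0],0]]'

```text
clock: 8.95
position: [0.5455, -0.0395, 0.027]
ee_rot: [-3.084, 0.601, -0.008]
force: [9.4, -3.1, -6.6]
width: 0.008
gripper_force: 5.0
```

Request:
jog_arm --rows '[[[-0.15,0.05,0],[0,0,0],0],[[-0.3,0.1,0],[0,0,0],0],[[-0.3,0.1,0],[0,0,0],0]]'

```text
clock: 9.32
position: [0.5454, -0.0395, 0.0274]
ee_rot: [-3.083, 0.602, -0.016]
force: [18.1, -5.7, -14.7]
width: 0.006
gripper_force: 9.5
```

That is the blue stop, with force rising and no motion. I'll back off inside the gap and lift straight out.

Request:
jog_arm --rows '[[[0.8,-0.3,0],[0,0,0],0],[[1.5,-0.6,0],[0,0,0],0],[[1.5,-0.6,0.5],[0,0,0],0],[[1.5,-0.6,4],[0,0,0],0],[[1.5,-0.6,9],[0,0,0],0],[[1.5,-0.6,15],[0,0,0],0],[[-3,-5,17],[0,0,0],0],[[-8,-9,17],[0,0,0],0]]'

```text
clock: 10.32
position: [0.4635, -0.1252, 0.1986]
ee_rot: [-3.084, 0.598, -0.005]
force: [0.5, -1.4, 0.3]
width: 0.004
gripper_force: 0.0
```

Request:
jog_arm --rows '[[[-3,-5,0],[0,0,0],0],[[-6,-10,0],[0,0,0],0],[[-9,-15,0],[0,0,0],0],[[-9,-15,0],[0,0,0],0]]'

```text
clock: 10.82
position: [0.3703, -0.2779, 0.197]
ee_rot: [3.08, -0.611, -0.001]
force: [-0.1, 0.2, 0.7]
width: 0.006
gripper_force: 0.0
```

```bash
python3 - <<'E'
from h import *
np.set_printoptions(precision=3,suppress=True)
for n in('top','side'):
    d=arm.get_image(n);save(d,n+'5.png')
    P=pts(d); hsv=cv2.cvtColor(d['img'],cv2.COLOR_RGB2HSV)
    for c,lo,hi in(('orange',(5,120,80),(22,255,255)),('blue',(95,120,60),(125,255,255))):
        m=cv2.inRange(hsv,lo,hi); k,l,s,ce=cv2.connectedComponentsWithStats(m)
        for i in range(1,k):
            if s[i,4]>60:
                q=P[(l==i)&(d['depth']>0)]; print(n,c,s[i],np.median(q,0),cv2.minAreaRect(q[:,:2].astype(np.float32))[0])
s=arm.observe()
print(s['clock'],s['position'],s['force'])
E
```

```text
top orange [ 11 134  57  39 126] [0.88  0.27  0.013] (0.8893169164657593, 0.25831636786460876)
top orange [418 160  53  26 800] [ 0.653 -0.432  0.057] (0.6532838344573975, -0.43181484937667847)
top orange [397 260  29  11 162] [ 0.512 -0.329  0.042] (0.4517117738723755, -0.2919110655784607)
top blue [ 235   58   64   44 1807] [ 0.926 -0.175  0.04 ] (0.9288334250450134, -0.17731516063213348)
top blue [233 146  52  21 780] [ 0.765 -0.127  0.057] (0.7646906971931458, -0.12747275829315186)
top blue [207 293  57  16 369] [ 0.529 -0.033  0.042] (0.5319854617118835, -0.027891259640455246)
side orange [ 69 235  54  26 478] [ 0.435 -0.568  0.013] (0.4281666874885559, -0.5685634016990662)
side orange [188 238  48  20 539] [ 0.506 -0.352  0.034] (0.5040771961212158, -0.3527536392211914)
side orange [132 285  58  21 647] [ 0.656 -0.433  0.057] (0.6549203395843506, -0.4343923330307007)
side blue [360 227  50  17 630] [ 0.536 -0.035  0.032] (0.5345680117607117, -0.03524753451347351)
side blue [340 304  61  19 746] [ 0.767 -0.13   0.057] (0.7663928866386414, -0.12999103963375092)
side blue [ 471  354   45   44 1056] [ 1.006 -0.079  0.171] (0.9994544386863708, -0.07188758999109268)
side blue [ 319  386   99   74 4217] [ 0.937 -0.183  0.04 ] (0.9333474040031433, -0.18089282512664795)
10.925 [ 0.373 -0.274  0.197] [-0.439  0.327  0.21 ]
```

View pics/side5.png

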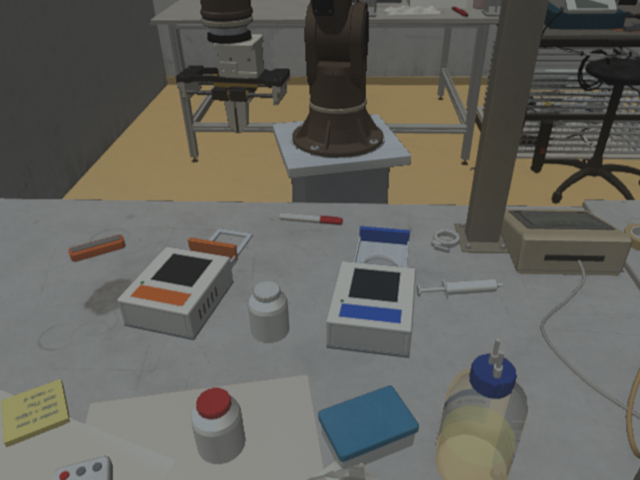

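The orange lip is home at (213,248), and the blue lip is fully out at (384,235), about 80 mm of travel. The loose items haven't moved and the arm is clear.

```bash
python3 -c "
from cell import arm
print(arm.sign_off())"
```

```text
the job is handed in; nothing more can be done
None
```

The orange tray was pushed fully home first, then the blue tray was drawn out to its stop with the shut fingers hooked behind its lip; nothing else was moved, and the job was handed in at about 11 s.

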